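# Lock off the bench supply

## Robot

A 7-joint arm with a two-finger parallel gripper is mounted at the origin on the work surface. World frame = base frame: x ahead of the robot, y to its left, z up, the work surface at z = 0. Lengths are in mm, angles in rad, forces in N, time in s.
With the tool pointing down it reaches from about 350 to 900 mm from the base axis. Payload 19.9 kg.
Tool frame: the origin (TCP) lies on the centre line of the jaws, within the pads' length; the fingertips stand 14 mm ahead of it and the grasp point (between the pads) lies 5 mm behind it (robot.tip_extent is the distance from the TCP to the fingertips, in mm); z points along the fingers, y is the line along which they close (so a half turn about z gives the same grasp; the last joint's range is limited). The gripper opens to 85 mm and grips with 20 to 120 N. Pads are 22 mm wide; open, the fingers measure 114 mm over their backs; the gripper's body (76 mm by 85 mm) begins 54 mm behind the grasp point. The pads swing forward as they close: fully open they stand 13 mm farther back than shut.
Start: joints at [1.167, 0.417, -0.01, 1.614, 0.005, 1.111, -0.053], TCP at [221.219, -584.521, 245.26] pointing down, gripper open.
Joint ranges: [-2.81, 2.81], [-0.39, 2.02], [-1.27, 1.25], [0.06, 2.57], [-1.19, 4.33], [0.19, 2], [-2.82, 2.82]. Speed limits (rad/s): [1.89, 1.89, 2.39, 2.39, 3.01, 3.01, 3.01].

## Interface

Orientations are given as a 3x3 rotation matrix whose columns are the frame's x, y, z axes.
In Python, from plant import sensors, viewer, ticket, models, robot gives the robot as it stands. The module is installed in compiled form; this text tells all that it offers.
- The arm moves only by the tool play_rows, never from a script. Its argument "increments" is a list of rows, each a list of 3 entries, a list of its own where there are three numbers: the shift along the tool's x, y, z in m, then the turn, a rotation vector about the tool's x, y, z in rad, then the finger opening in m, from 0 to 0.0854. In form: [[[x, y, z], [rx, ry, rz], fingers], ...]. A call has 1 to 8 rows; each row is the pose to reach, as a shift and turn from the pose commanded when the call began, along the tool's axes at that moment; what a row does not reach only later rows make up. A row lasts 1/8 s, in which the tool goes at most 62.5 mm and 10.7 degrees, less where a joint would pass 70% of its speed; a pose out of reach is approached as far as the arm can. A call with a gripper value outside its range is refused whole. The fingers move at their own pace and stop on an object; "grip_force" is the grip in N (left out, the last holds). Time passes only in rows, so rows that repeat a pose let the fingers close. It gives the time, the measured TCP pose, the force, the opening and the grip force at its end, in the units of the state.
- sensors.read_state(): the state, without advancing time (a new reading comes with each control period).
- viewer.capture(name): name is "scene" or "top" or "wrist"; returns (picture, depth): 480x640x3 uint8, red, green, blue; 480x640 float32, mm along the optical axis (not along the pixel's ray), 0 where there is no reading.
- viewer.camera_info(name): a dict with "intrinsics" (3x3 intrinsics, pixels), "extrinsics" (4x4, takes a point from world to camera coordinates). Camera axes: x right, y up, looking along -z (the intrinsics and any distortion apply to the point x, -y, -z); pixel columns grow to the right and rows downward; lengths in mm; the calibration is good to about 2 mm. The wrist camera is an equidistant fisheye: a pixel r from the principal point sees the ray r / f radians off the axis. A picture is of the moment at which its call begins: read the wrist's pose just before it. camera_info takes no time and is no camera call; for the wrist camera it gives the pose at the moment of the call.
- ticket.close_job(): hands the job in; it is judged then, once.
Trained networks look in the newest picture that a camera, given by its name, has taken for a name from the list of things; names that differ only in an ending like _2 or _b are one class to them, and where a whole thing is asked for, a point or a joint stands for the part that bears it (a point fixed in the world has none). Each returns a list of dicts, best first, with "conf" (0 to 1); they miss things now and then, are a little off and sometimes report something else, mostly with a low value. They report only what shows in the picture. A call takes as long as a camera call. They do not tell look-alikes from the thing itself.
- models.boxes_of(camera, query): "bbox" ([left, top, right, bottom] in pixels, round what is visible of it).
The state is a dict: "t": time; "joint_pos": joint angles; "qvel": joint speeds; "joint_torque": joint torques, N m; "ee_pos": TCP position; "tcp_rot": TCP orientation; "ft_force": force on the tool from outside, world axes, zero at the start; "ft_torque": the same for the moment, N m; "grip_width": opening from 0.0 (shut) to 1.0 (fully open); "grasp_force": force on a finger pad.
Only numpy, scipy, OpenCV 4.12 (cv2) and the standard library are available. Lean on these libraries where they do the work, as an engineer would, in place of code of your own. Each camera call takes 0.05 s, during which the arm holds its last target. There are 200 camera calls.

## Task

The practical is over: lock off the cream bench supply in the middle of the desk. Push the red isolator disc round by its white peg until its slot lines up with the steel bar, then push the bar by its blue tab through the slot until it is fully home, the tab against the dark guide. Just push with the fingertips: do not lift the bar out of its track, leave the other things on the desk and on the supply where they are, and finish clear of everything.

Things in the scene. Friction and masses are not known exactly. Their poses are not given: they have to be found in the camera images.
- unit: Cream bench supply, a fixed box 290 (x) x 180 (y) x 55 mm high, flat on the desk; does not move. Origin: centre of its underside, z up, -y side away from the robot. Its lock lies on the top along its x axis at y = 0. From x = -140 to -4 mm an open aluminium track: bed top z = 61 mm, low side cheeks with tops at z = 68 mm, 26 mm wide outside. Then guide, disc and keeper.
- guide (a point): Middle of the rear (-x) face of the first dark guide, where the tab comes to rest: at (-4, 0, 70) mm in the unit's frame. This guide is a roofed bridge over the track, x = -4 to 20 mm, 28 mm wide, top at z = 78.5 mm.
- keeper (a point): Centre of the roof of the second dark guide (keeper) beyond the disc, which the nose enters: at (114, 0, 78.5) mm in the unit's frame; it spans x = 102 to 126 mm, 28 mm wide.
- disc (a joint): Angle (rad) of the red isolator disc about its vertical axis, positive clockwise from above. 0: slot in line with the bar (peg points to the unit's +y). It runs from -0.7 to 1.75 with no stop at 0 and starts between 0.5 and 1.5: turn it counter-clockwise. Stiff (about 2.5 N at the peg), stays where left. Off by over about 0.15 it blocks the bar; the bar's tapered nose straightens smaller errors.
- disc_centre (a point): Centre of the disc's top face, on its axis: fixed at (60, 0, 75) mm in the unit's frame. The disc has radius 36 mm, and an 18 mm wide slot with a black floor runs straight across it through the axis, open at both ends and at the top.
- peg (a point): Centre of the top of the white upright peg that stands on the disc, 25 mm from the disc's axis, square to the slot. The peg is 12 mm in diameter and 34 mm tall (z = 75 to 109 mm). At disc angle v it stands, seen in the unit's frame, at (60 + 25 sin v, 25 cos v) mm.
- bar: Loose steel bar, 130 (x) x 14 x 12 mm, 0.22 kg, in the track, its tapered nose (+x end) towards the disc. Origin: centre of its underside; x axis along the unit's x. It starts at x = -67 to -47 mm in the unit's frame, is home at x = 53 mm, slides under about 2 N and stays where left.
- tab (a point): Centre of the rear (-x) face of the blue tab on the bar's tail, the face to push: (-65, 0, 28) mm in the bar's frame, 89 mm above the desk. The tab is 8 mm thick, 34 mm wide and spans 73 to 105 mm above the desk; nothing stands behind it above 68 mm. At home its front meets the first dark guide.
- multimeter: Yellow and black hand multimeter lying on the desk, 185 x 90 x 36 mm; origin at the centre of its underside. Leave alone.
- mug: Blue mug, 80 mm wide, 90 mm tall; origin at the centre of its underside. Leave alone.
- jar: Clear jar with a black cap, 56 mm wide, 70 mm tall; origin at the centre of its underside. Leave alone.
- spool: Copper-coloured wire spool standing on its flange, 60 mm wide, 40 mm tall; origin at the centre of its underside. Leave alone.
- screwdriver: Screwdriver with a red handle lying on the desk beside the supply; origin under its middle. Leave alone.
- fuse_box: Small white fuse box on top of the supply near its -x, -y corner, 45 x 28 x 18 mm; origin at the centre of its underside. Leave alone.
- adapter: Green cylindrical plug adapter standing on top of the supply near its -x, +y corner, 22 mm wide, 30 mm tall; origin at the centre of its underside. Leave alone.
There are look-alikes about, which are no part of the job. Of the things like the bar, leave any that is green, orange or pink; of the rest the smaller one is meant.

How it is judged (in metres and radians):
On the way, in this order (a step that is already met when the one before it is completed fails the run):
1. the disc's slot is in line with the bar (within 0.12 rad) (value of joint disc between -0.12 and 0.12 rad), for 0.2 s.
2. the bar is pushed through the slot and fully home (x of bar in the frame of unit above 0.048 m and y of bar in the frame of unit between -0.006 and 0.006 m and height (world z) of bar below 0.065 m and angle between bar's own z axis and vertical below 0.06 rad), for 0.2 s.
At the end, for the whole second after the job is handed in: The disc stands within 0.12 rad of the line, the bar lies flat in its track (not raised 4 mm, not tilted 0.06 rad), through the slot and within 5 mm of fully home (tab against the first guide), and both are at rest (all of step 1 and all of step 2 and linear speed of bar below 0.01 m/s and velocity of joint disc between -0.05 and 0.05 rad/s); the robot touches nothing.
It fails at once if the bar is lifted or carried: raised more than 12 mm, tilted more than 0.2 rad or moved more than 20 mm sideways out of its track (height (world z) of bar above 0.073 m or angle between bar's own z axis and vertical above 0.2 rad or y of bar in the frame of unit above 0.02 m or y of bar in the frame of unit below -0.02 m).
It fails at once if another thing on the desk or on the supply is moved more than 25 mm (distance of any of multimeter, mug, jar, spool, screwdriver, fuse_box, adapter from where it was at the start of the episode above 0.025 m).
It also fails if it takes over 51 s, if anything falls off the work surface, if the arm or the gripper's body presses on something with over 40 N, if the wrist force passes 120 N, or if a joint passes its speed limit or range.

## Working session

There is one attempt and no reset: what is moved stays moved. The work goes in short steps, Python scripts to look and compute and a tool call to move; the robot and the scene stay as the last step left them, time stands still between calls to the robot, and variables do not carry over. Pictures are saved under pics/ and viewed, at most 10 in all, crops included, and the job is handed in when it is done.

Besides the shell and the picture viewer there is one more tool, called after "Request:" as a command line: name --argument value ..., lists and objects as JSON in quotes. play_rows: Moves the arm, as the interface text tells. Its arguments: {"type":"object","properties":{"increments":{"type":"array"},"grip_force":{"type":"number"}},"required":["increments"]}

```bash
mkdir -p pics; cat > h.py <<'E'
import numpy as np,cv2
from plant import sensors,viewer,models,ticket
def w(cam,u,v,z=None,d=None):
    i=viewer.camera_info(cam);K=np.array(i["intrinsics"]);T=np.linalg.inv(np.array(i["extrinsics"]))
    r=np.array([(u-K[0,2])/K[0,0],-(v-K[1,2])/K[1,1],-1.]);R=T[:3,:3]@r;o=T[:3,3]
    return o+R*(d if z is None else (z-o[2])/R[2])
def pix(cam,p):
    i=viewer.camera_info(cam);K=np.array(i["intrinsics"]);c=np.array(i["extrinsics"])@np.append(p,1)
    return K[0,2]+K[0,0]*c[0]/-c[2],K[1,2]+K[1,1]*-c[1]/-c[2]
E
python3 - <<'E'
from h import *
s=sensors.read_state();print(s['t'],s['ee_pos'],np.round(s['tcp_rot'],3).tolist(),s['grip_width'])
for c in("top","scene"):
    p,d=viewer.capture(c);cv2.imwrite(f"pics/{c}1.png",p[...,::-1]);np.save(f"{c}d.npy",d)
    for q in("unit","disc","peg","bar","tab"):
        for b in models.boxes_of(c,q)[:3]:
            x=b["bbox"];u,v=(x[0]+x[2])/2,(x[1]+x[3])/2
            print(c,q,round(b["conf"],2),np.round(x),np.round(w(c,u,v,d=d[int(v),int(u)])))
E
```

```text
0.0 [ 221.08986848 -584.23186104  244.6585521 ] [[0.935, 0.354, -0.001], [0.354, -0.935, 0.001], [-0.0, -0.001, -1.0]] 0.9978689932748829
top unit 0.63 [252. 194. 368. 284.] [549.  33.  80.]
top disc 0.86 [273. 220. 305. 247.] [564.  89.  57.]
top peg 0.62 [273. 220. 303. 249.] [562.  91.  61.]
top bar 0.82 [390. 186. 426. 228.] [ 642. -229.   11.]
top bar 0.66 [409. 273. 431. 336.] [ 379. -258.   15.]
top bar 0.6 [387. 128. 434. 154.] [ 827. -241.   -0.]
top tab 0.98 [412. 274. 429. 339.] [ 372. -265.   -4.]
top tab 0.88 [315. 236. 361. 248.] [541. -39.  76.]
top tab 0.81 [384. 130. 434. 157.] [ 816. -234.   10.]
scene unit 0.94 [265. 208. 412. 304.] [586.  34.  57.]
scene disc 0.95 [346. 229. 387. 267.] [559.  95.  60.]
scene peg 0.83 [351. 228. 386. 264.] [557.  99.  63.]
scene bar 0.97 [194. 261. 245. 297.] [ 647. -229.   15.]
scene bar 0.8 [367. 161. 416. 205.] [308. 151.  19.]
scene bar 0.75 [167. 339. 235. 364.] [ 822. -228.    9.]
scene tab 0.91 [283. 214. 338. 244.] [514. -39.  55.]
scene tab 0.86 [364. 164. 420. 209.] [316. 154.  16.]
scene tab 0.78 [194. 258. 247. 298.] [ 643. -229.   14.]
```

```bash
python3 - <<'E'
import cv2
a=cv2.imread("pics/top1.png")[180:300,235:385];cv2.imwrite("pics/topc.png",cv2.resize(a,(750,600),interpolation=cv2.INTER_CUBIC))
E
```

```text
(no output)
```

View pics/top1.png

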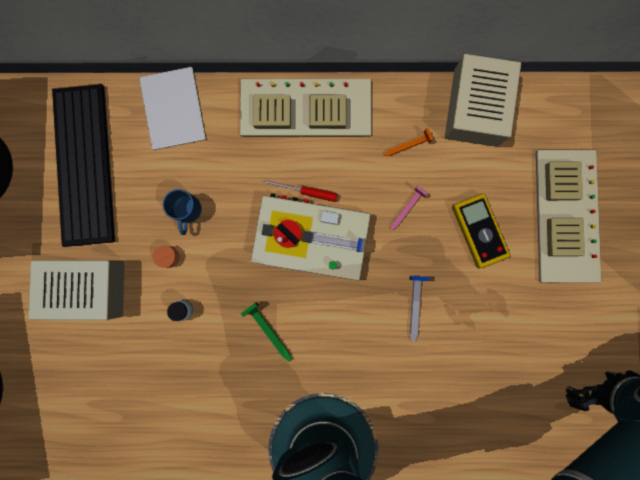

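```bash
python3 - <<'E'
from h import *
d=np.load("topd.npy")
p=cv2.imread("pics/top1.png");hsv=cv2.cvtColor(p,cv2.COLOR_BGR2HSV)
# unit top by height
i=viewer.camera_info("top");K=np.array(i["intrinsics"]);T=np.linalg.inv(np.array(i["extrinsics"]))
v,u=np.mgrid[:480,:640]
c=np.stack([(u-K[0,2])/K[0,0]*d,-(v-K[1,2])/K[1,1]*d,-d],-1)
W=c@T[:3,:3].T+T[:3,3]
np.save("W.npy",W)
m=((W[...,2]>40)&(W[...,2]<120)&(d>0)).astype(np.uint8);m[:, :235]=0;m[:,385:]=0;m[:180]=0;m[300:]=0
n,l,st,ce=cv2.connectedComponentsWithStats(m);k=1+st[1:,4].argmax()
q=W[l==k];r=cv2.minAreaRect(q[:,:2].astype(np.float32));print(st[k],r)
print("cam",T[:3,3],K[0,0])
E
```

```text
[ 251  195  120   85 7517] ((557.1683959960938, 32.46637725830078), (290.5638427734375, 183.10411071777344), 80.55207824707031)
cam [ 451.13745254   -9.12489553 1414.53546502] 520.6104080818259
```

View pics/topc.png

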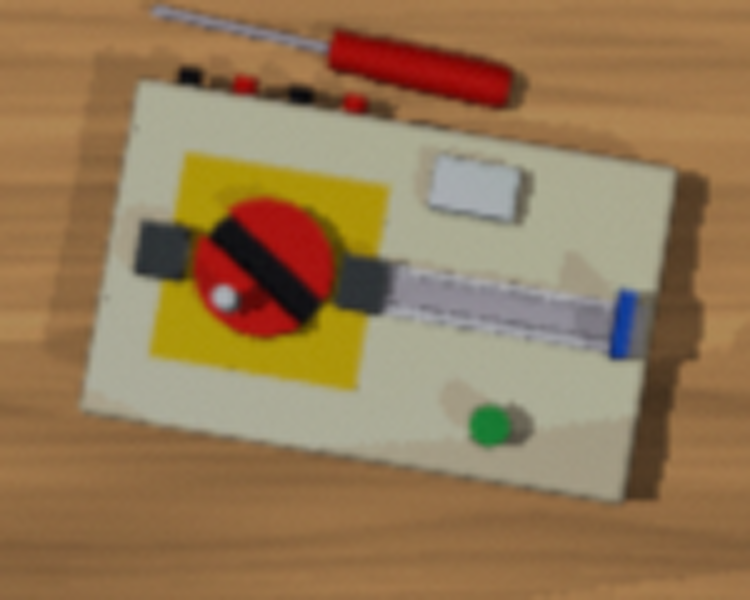

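The crop shows the unit: disc centre at about (264,267), peg top (225,297), keeper (163,250), guide (363,285) and tab (624,323). In the full picture the T-shaped look-alikes lie off the unit.

```bash
python3 - <<'E'
from h import *
from scipy.spatial.transform import Rotation as Ro
P=lambda x,y,z:w("top",235+(x+.5)/5-.5,180+(y+.5)/5-.5,z=z)
obs=[((-145+0,0),None)]
A=[(163,250,78.5,114,0),(363,285,78.5,8,0),(264,267,75,60,0),(140,82,55,145,-90),(678,170,55,-145,-90),(622,502,55,-145,90),(82,408,55,145,90)]
w_=np.array([P(*a[:3])[:2] for a in A]);m=np.array([a[3:] for a in A],float)
mc,wc=m.mean(0),w_.mean(0);U,S,V=np.linalg.svd((w_-wc).T@(m-mc));R=U@np.diag([1,np.linalg.det(U@V)])@V
o=wc-R@mc;print("origin",o,"yaw",np.arctan2(R[1,0],R[0,0]));print(np.round(w_-(m@R.T+o),1).tolist())
np.savez("unit.npz",R=R,o=o)
pg=R.T@(P(225,297,109)[:2]-o);print("peg",pg,"v",np.arctan2(pg[0]-60,pg[1]))
tb=R.T@(P(624,323,105)[:2]-o);print("tab mid",tb)
E
```

```text
origin [554.31656505  32.20611094] yaw 1.4050771372174309
[[-0.2, -1.0], [-0.6, 0.3], [0.3, 0.3], [-3.0, -1.0], [-1.4, 1.7], [2.3, 1.8], [2.6, -2.2]]
peg [74.12935719 20.36987528] v 0.6064446394047049
tab mid [-126.06583369   -0.5723904 ]
```

```bash
cat >> h.py <<'E'
from scipy.spatial.transform import Rotation as Ro
def go(x,y,z,yaw=1.4051):
    "shift/turn in tool axes from the current pose to unit point x,y, world z (TCP)"
    f=np.load("unit.npz");s=sensors.read_state();C=np.array(s['tcp_rot'])
    p=np.append(f['R']@[x,y]+f['o'],z);t=np.array([[np.cos(yaw),np.sin(yaw),0],[np.sin(yaw),-np.cos(yaw),0],[0,0,-1]]).T
    t=np.c_[[np.cos(yaw),np.sin(yaw),0],[np.sin(yaw),-np.cos(yaw),0],[0,0,-1]]
    print("shift m",np.round(C.T@(p-s['ee_pos'])/1000,4),"turn",np.round(Ro.from_matrix(C.T@t).as_rotvec(),3),
     "now unit",np.round(f['R'].T@(np.array(s['ee_pos'])[:2]-f['o']),1),s['ee_pos'][2],"F",np.round(s['ft_force'],1),"t",s['t'])
E
python3 -c "
from h import *
go(108,25,245)"
```

```text
shift m [ 5.626e-01 -5.648e-01  3.000e-04] turn [-0.    -0.    -1.043] now unit [-663.2  226.8] 245.23906497816068 F [-1.   0.   0.5] t 0.6
```

Request:
play_rows --increments '[[[0.03,-0.03,0],[0,0,-0.07],0.04],[[0.07,-0.07,0],[0,0,-0.14],0],[[0.11,-0.11,0],[0,0,-0.21],0],[[0.15,-0.15,0],[0,0,-0.28],0],[[0.19,-0.19,0],[0,0,-0.35],0],[[0.23,-0.23,0],[0,0,-0.42],0],[[0.27,-0.27,0],[0,0,-0.5],0],[[0.31,-0.31,0],[0,0,-0.57],0]]'

```text
t: 1.6
ee_pos: [401.9, -183.2, 245.6]
tcp_rot: [[0.595, 0.804, 0.001], [0.804, -0.595, -0.001], [-0.0, 0.001, -1.0]]
ft_force: [0.8, -0.9, -0.3]
grip_width: -0.001
grasp_force: 0.0
```

```bash
python3 -c "
from h import *
go(108,25,245)"
```

```text
shift m [ 0.3487 -0.0769  0.0005] turn [ 0.001  0.    -0.471] now unit [-237.6  114.7] 245.60820609621774 F [ 0.8 -0.9 -0.3] t 1.6
```

Request:
play_rows --increments '[[[0.05,-0.01,0],[0,0,-0.07],0],[[0.1,-0.02,0],[0,0,-0.14],0],[[0.15,-0.033,0],[0,0,-0.21],0],[[0.2,-0.044,0],[0,0,-0.28],0],[[0.25,-0.055,0],[0,0,-0.35],0],[[0.3,-0.066,0],[0,0,-0.42],0],[[0.35,-0.077,0],[0,0,-0.471],0],[[0.35,-0.077,0],[0,0,-0.471],0]]'

```text
t: 2.6
ee_pos: [548.6, 145.8, 245.1]
tcp_rot: [[0.162, 0.987, -0.0], [0.987, -0.162, 0.002], [0.002, -0.001, -1.0]]
ft_force: [-0.4, 0.2, -0.2]
grip_width: -0.003
grasp_force: 0.0
```

```bash
python3 -c "
from h import *
go(108,25,104)
s=sensors.read_state()
p,d=viewer.capture('wrist');cv2.imwrite('pics/w1.png',p[...,::-1])"
```

```text
shift m [-0.0034 -0.0005  0.1411] turn [-0.001 -0.002  0.003] now unit [111.1  24.4] 245.07936985314262 F [-0.4  0.2 -0.2] t 2.6
```

View pics/w1.png

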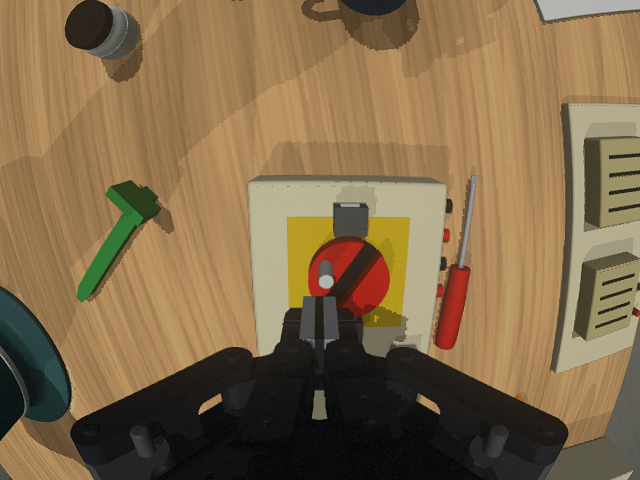

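The wrist view shows the peg top at (326,282), disc centre about (349,277) and keeper roof about (351,222); nothing stands beside the peg's +x side.

```bash
python3 - <<'E'
from h import *
i=viewer.camera_info("wrist");K=np.array(i["intrinsics"]);T=np.linalg.inv(np.array(i["extrinsics"]));f=np.load("unit.npz")
def fw(u,v,z):
    a=np.array([(u-K[0,2])/K[0,0],(v-K[1,2])/K[1,1]]);r=np.hypot(*a);n=a/r*np.sin(r)
    R=T[:3,:3]@[n[0],-n[1],-np.cos(r)];p=T[:3,3]+R*(z-T[2,3])/R[2];return f['R'].T@(p[:2]-f['o'])
print(fw(326,282,109),fw(349,277,75),fw(351,222,78.5))
E
```

```text
[74.23366758 17.48985975] [64.50218982 -2.99422145] [114.17042094  -3.17389648]
```

Request:
play_rows --increments '[[[-0.003,0,0.04],[0,0,0],0],[[-0.003,0,0.09],[0,0,0],0],[[-0.003,0,0.13],[0,0,0],0],[[-0.003,0,0.142],[0,0,0],0],[[-0.003,0,0.142],[0,0,0],0]]'

```text
t: 3.28
ee_pos: [548.0, 138.6, 103.7]
tcp_rot: [[0.168, 0.986, -0.0], [0.986, -0.168, -0.0], [-0.0, -0.0, -1.0]]
ft_force: [-0.3, -0.4, 0.5]
grip_width: -0.001
grasp_force: 0.0
```

```bash
python3 -c "
from h import *
go(77,25,104)"
```

```text
shift m [-0.0269 -0.0011 -0.0003] turn [-0.     0.    -0.003] now unit [103.9  23.8] 103.7420395097304 F [-0.3 -0.4  0.5] t 3.275
```

Request:
play_rows --increments '[[[-0.006,0,0],[0,0,0],0],[[-0.01,0,0],[0,0,0],0],[[-0.013,0,0],[0,0,0],0],[[-0.016,0,0],[0,0,0],0],[[-0.019,0,0],[0,0,0],0],[[-0.022,0,0],[0,0,0],0],[[-0.022,0,0],[0,0,0],0]]'

```text
t: 4.15
ee_pos: [543.9, 117.6, 103.5]
tcp_rot: [[0.167, 0.986, -0.0], [0.986, -0.167, 0.001], [0.001, -0.0, -1.0]]
ft_force: [-1.9, 4.6, -0.7]
grip_width: 0.0
grasp_force: 1.6
```

```bash
python3 -c "
from h import *
go(77,25,104)
p,d=viewer.capture('wrist');cv2.imwrite('pics/w2.png',cv2.resize(p[220:420,220:460,::-1],(720,600),interpolation=cv2.INTER_CUBIC))"
```

```text
shift m [-0.0056 -0.0006 -0.0005] turn [-0.    -0.001 -0.002] now unit [82.6 24.4] 103.5290401511516 F [-1.9  4.6 -0.7] t 4.15
```

View pics/w2.png

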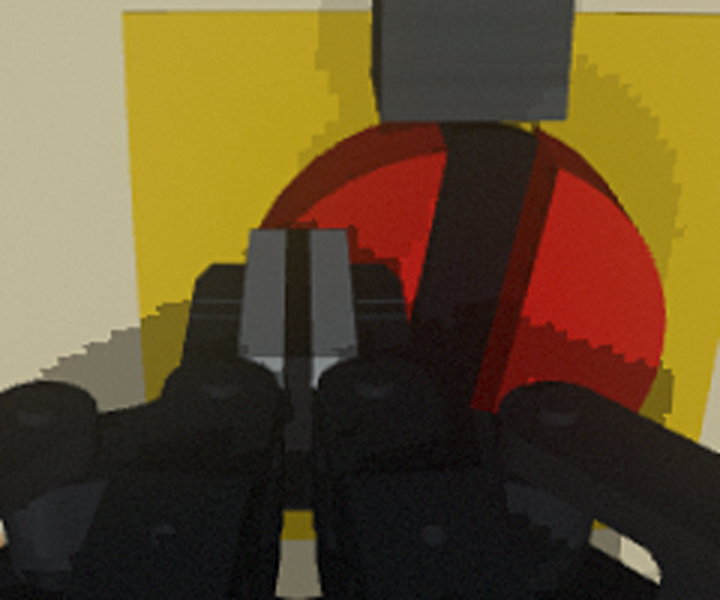

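The fingers are against the peg and the disc is turning; the slot still leans about 0.2 rad, which matches the 5-6 mm left.

Request:
play_rows --increments '[[[-0.003,0,0],[0,0,0],0],[[-0.0055,0,0],[0,0,0],0],[[-0.0055,0,0],[0,0,0],0],[[-0.0055,0,0],[0,0,0],0]]'

```text
t: 4.7
ee_pos: [543.4, 111.8, 103.4]
tcp_rot: [[0.167, 0.986, 0.0], [0.986, -0.167, -0.0], [-0.0, 0.0, -1.0]]
ft_force: [-0.8, 1.2, 0.2]
grip_width: -0.001
grasp_force: 0.7
```

```bash
cat > slot.py <<'E'
from h import *
go(77,25,104)
i=viewer.camera_info("wrist");K=np.array(i["intrinsics"]);T=np.array(i["extrinsics"]);f=np.load("unit.npz")
p,_=viewer.capture('wrist')
# rectify: unit-plane z=75, 4 px/mm; columns = unit -y, rows up = unit x
X,Y=np.meshgrid(np.arange(140,-10,-.25),np.arange(60,-60,-.25),indexing='ij')
xy=np.stack([X,Y],-1)@f['R'].T+f['o'];c=np.concatenate([xy,np.full(X.shape+(1,),75.),np.ones(X.shape+(1,))],-1)@T.T
a,b,z=c[...,0],-c[...,1],-c[...,2];r=np.hypot(a,b);th=np.arctan2(r,z)/r
m=lambda k,n,q:(K[k,2]+K[k,k]*q*th).astype(np.float32)
o=cv2.remap(p,m(0,0,a),m(1,1,b),cv2.INTER_LINEAR);cv2.imwrite("pics/rect.png",o[...,::-1]);
E
python3 slot.py
```

```text
shift m [ 0.0003 -0.0011 -0.0006] turn [ 0.     0.    -0.002] now unit [76.7 23.9] 103.37469632184951 F [-0.8  1.2  0.2] t 4.7
```

View pics/rect.png

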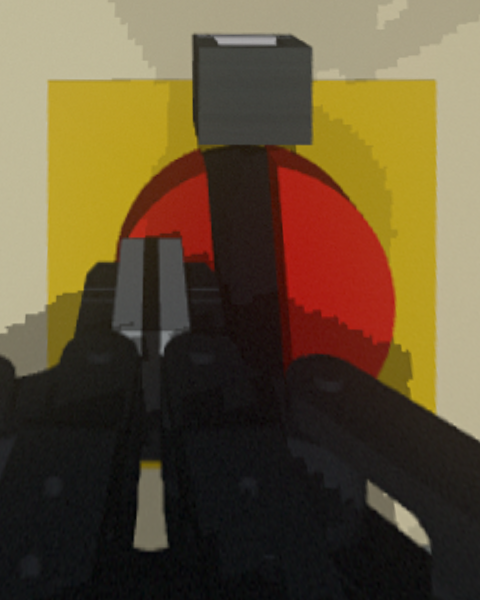

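The rectified view (yellow plate square) shows the slot edge running from (276,160) to (291,365): about -0.07 rad, a slight overshoot. I back off and check it with a clear view.

Request:
play_rows --increments '[[[0.015,0,0],[0,0,0],0],[[0.03,0,-0.02],[0,0,0],0],[[0.01,-0.01,-0.07],[0,0,0],0],[[-0.04,-0.02,-0.1],[0,0,0],0],[[-0.07,-0.02,-0.1],[0,0,0],0],[[-0.07,-0.02,-0.1],[0,0,0],0]]'

```text
t: 5.5
ee_pos: [512.1, 44.6, 203.8]
tcp_rot: [[0.17, 0.985, 0.001], [0.985, -0.17, -0.001], [-0.001, 0.001, -1.0]]
ft_force: [0.2, -0.0, 0.0]
grip_width: -0.002
grasp_force: 0.0
```

```bash
sed -i 's/rect.png/rect2.png/;s/go(77,25,104)/go(-150,0,160)/' slot.py; python3 slot.py
```

```text
shift m [-0.155   0.0445  0.0439] turn [ 0.001  0.001 -0.005] now unit [ 5.3 43.7] 203.75584226138977 F [ 0.2 -0.   0. ] t 5.5
```

View pics/rect2.png

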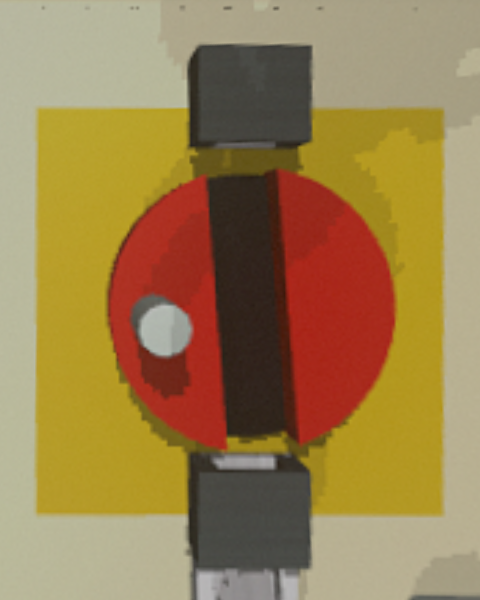

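Both slot edges give about -0.077 rad, inside 0.12 and inside what the nose straightens. Next is the tab.

Request:
play_rows --increments '[[[-0.05,0.015,0],[0,0,0],0],[[-0.1,0.03,0],[0,0,0],0],[[-0.15,0.044,0],[0,0,-0.005],0],[[-0.172,0.044,0.03],[0,0,-0.005],0],[[-0.172,0.044,0.07],[0,0,-0.005],0],[[-0.172,0.044,0.1],[0,0,-0.005],0],[[-0.172,0.044,0.111],[0,0,-0.005],0],[[-0.172,0.044,0.111],[0,0,-0.005],0]]'

```text
t: 6.55
ee_pos: [526.8, -129.7, 92.2]
tcp_rot: [[0.161, 0.987, -0.001], [0.987, -0.161, 0.001], [0.001, -0.001, -1.0]]
ft_force: [-0.2, -0.4, -0.2]
grip_width: 0.004
grasp_force: 0.0
```

```bash
python3 -c "
from h import *
go(-23,-1,92)
p,d=viewer.capture('wrist');cv2.imwrite('pics/w3.png',p[...,::-1])"
```

```text
shift m [0.1412 0.002  0.0003] turn [-0.001 -0.001  0.004] now unit [-164.2    0.4] 92.18374868386535 F [-0.2 -0.4 -0.2] t 6.55
```

View pics/w3.png

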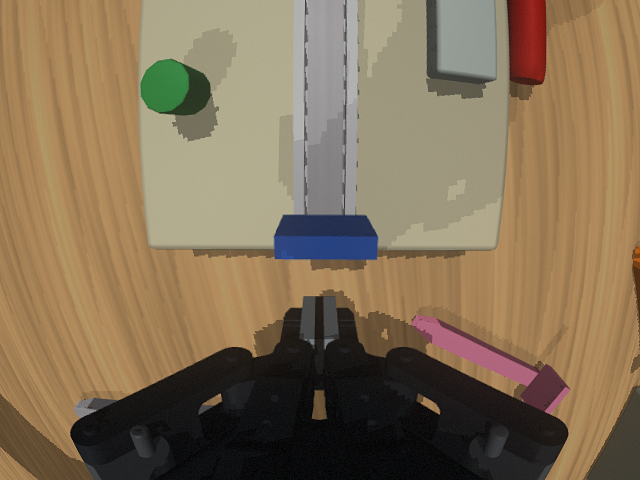

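The fingers stand behind the blue tab (tab centre col 326, fingers col 319), about 2 mm off to one side, with a clear way. Pushing.

Request:
play_rows --increments '[[[0.01,0.002,0],[0,0,0],0],[[0.02,0.002,0],[0,0,0],0],[[0.028,0.002,0],[0,0,0],0],[[0.036,0.002,0],[0,0,0],0],[[0.044,0.002,0],[0,0,0],0],[[0.052,0.002,0],[0,0,0],0],[[0.06,0.002,0],[0,0,0],0],[[0.068,0.002,0],[0,0,0],0]]'

```text
t: 7.6
ee_pos: [539.5, -63.4, 92.2]
tcp_rot: [[0.162, 0.987, -0.0], [0.987, -0.162, 0.0], [0.0, -0.0, -1.0]]
ft_force: [0.1, -2.8, 1.3]
grip_width: 0.001
grasp_force: 0.9
```

Request:
play_rows --increments '[[[0.008,0,0],[0,0,0],0],[[0.016,0,0],[0,0,0],0],[[0.023,0,0],[0,0,0],0],[[0.03,0,0],[0,0,0],0],[[0.037,0,0],[0,0,0],0],[[0.044,0,0],[0,0,0],0],[[0.05,0,0],[0,0,0],0],[[0.055,0,0],[0,0,0],0]]'

```text
t: 8.6
ee_pos: [548.5, -9.4, 92.3]
tcp_rot: [[0.162, 0.987, 0.0], [0.987, -0.162, -0.0], [-0.0, 0.0, -1.0]]
ft_force: [-0.2, -2.7, 1.9]
grip_width: 0.002
grasp_force: 1.7
```

```bash
python3 -c "
from h import *
go(-23,-1,92)
p,d=viewer.capture('wrist');cv2.imwrite('pics/w4.png',p[...,::-1])"
```

```text
shift m [ 0.019  -0.0001  0.0003] turn [0.    0.    0.003] now unit [-42.   -1.2] 92.344680489781 F [-0.2 -2.7  1.9] t 8.6
```

View pics/w4.png

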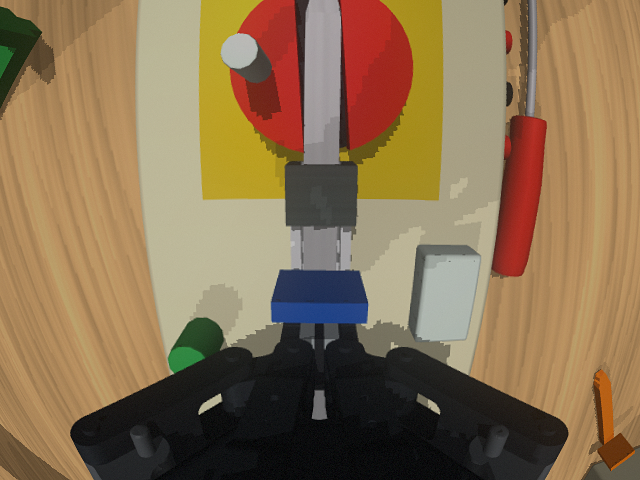

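The bar runs straight through the slot and the tab is about 20 mm short of the guide; the adapter and fuse box are untouched.

Request:
play_rows --increments '[[[0.005,0,0],[0,0,0],0],[[0.01,0,0],[0,0,0],0],[[0.014,0,0],[0,0,0],0],[[0.017,0,0],[0,0,0],0],[[0.018,0,0],[0,0,0],0],[[0.018,0,0],[0,0,0],0]]'

```text
t: 9.4
ee_pos: [551.2, 8.4, 92.2]
tcp_rot: [[0.162, 0.987, -0.0], [0.987, -0.162, 0.0], [0.0, -0.0, -1.0]]
ft_force: [1.1, -0.1, 0.9]
grip_width: 0.0
grasp_force: 0.0
```

Request:
play_rows --increments '[[[0.001,0,0],[0,0,0],0],[[0.002,0,0],[0,0,0],0],[[0.002,0,0],[0,0,0],0]]'

```text
t: 9.78
ee_pos: [551.6, 10.2, 92.3]
tcp_rot: [[0.162, 0.987, -0.0], [0.987, -0.162, 0.0], [0.0, -0.0, -1.0]]
ft_force: [-0.4, -1.0, -0.0]
grip_width: 0.002
grasp_force: 0.1
```

Request:
play_rows --increments '[[[0.001,0,0],[0,0,0],0],[[0.002,0,0],[0,0,0],0],[[0.002,0,0],[0,0,0],0]]'

```text
t: 10.15
ee_pos: [551.8, 11.2, 92.3]
tcp_rot: [[0.163, 0.987, -0.001], [0.987, -0.163, -0.001], [-0.001, -0.0, -1.0]]
ft_force: [-1.1, -5.6, 2.0]
grip_width: -0.003
grasp_force: 3.2
```

```bash
python3 -c "
from h import *
go(-23,-1,92)
p,d=viewer.capture('wrist');cv2.imwrite('pics/w5.png',cv2.resize(p[170:370,200:440,::-1],(720,600),interpolation=cv2.INTER_CUBIC))"
```

```text
shift m [-0.0018 -0.      0.0003] turn [-0.     0.001  0.002] now unit [-21.2  -1. ] 92.25491102176652 F [-1.1 -5.6  2. ] t 10.15
```

View pics/w5.png

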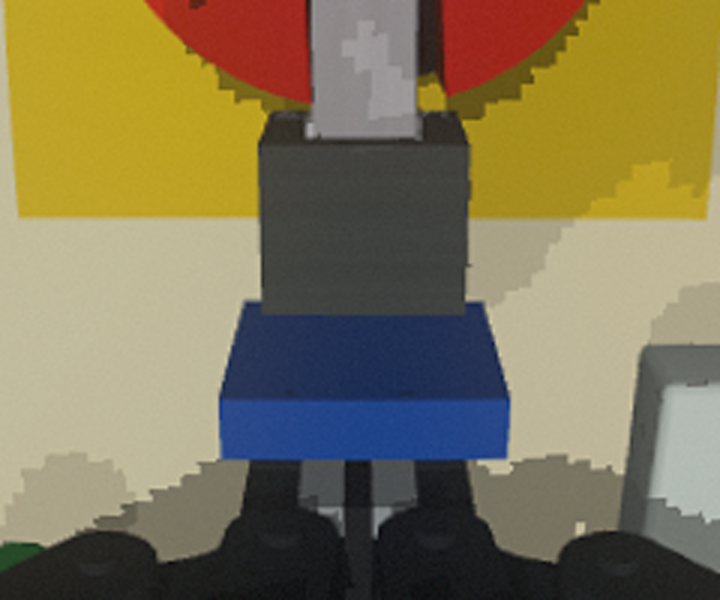

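The tab's front edge meets the dark guide and the force has risen to 5.6 N. A firmer nudge will confirm it.

Request:
play_rows --increments '[[[0.001,0,0],[0,0,0],0],[[0.003,0,0],[0,0,0],0],[[0.003,0,0],[0,0,0],0]]'

```text
t: 10.58
ee_pos: [551.9, 11.3, 92.3]
tcp_rot: [[0.165, 0.986, -0.002], [0.986, -0.165, -0.004], [-0.005, -0.001, -1.0]]
ft_force: [-6.3, -21.6, 9.5]
grip_width: -0.002
grasp_force: 11.2
```

It is hard against the stop: 22 N with no movement. I back off straight, then up.

Request:
play_rows --increments '[[[-0.015,0,0],[0,0,0],0],[[-0.04,0,0],[0,0,0],0],[[-0.06,0,-0.03],[0,0,0],0],[[-0.06,0,-0.08],[0,0,0],0],[[-0.06,0,-0.13],[0,0,0],0],[[-0.06,0,-0.16],[0,0,0],0],[[-0.06,0,-0.16],[0,0,0],0],[[-0.06,0,-0.16],[0,0,0],0]]'

```text
t: 11.58
ee_pos: [542.4, -44.3, 251.6]
tcp_rot: [[0.162, 0.987, -0.001], [0.987, -0.162, 0.0], [0.0, -0.001, -1.0]]
ft_force: [0.3, -0.7, -0.7]
grip_width: 0.0
grasp_force: 0.0
```

```bash
sed -i 's/rect2.png/rect3.png/;s/140,-10/140,-30/' slot.py; python3 slot.py
```

```text
shift m [-0.0726 -0.0009  0.0916] turn [-0.001 -0.     0.003] now unit [-77.4  -0.8] 251.5781250794778 F [ 0.3 -0.7 -0.7] t 11.575
```

```bash
python3 -c "
import cv2;a=cv2.imread('pics/rect3.png');print(a.shape);cv2.imwrite('pics/rect3s.png',a[80:])"
```

```text
(680, 480, 3)
```

View pics/rect3s.png

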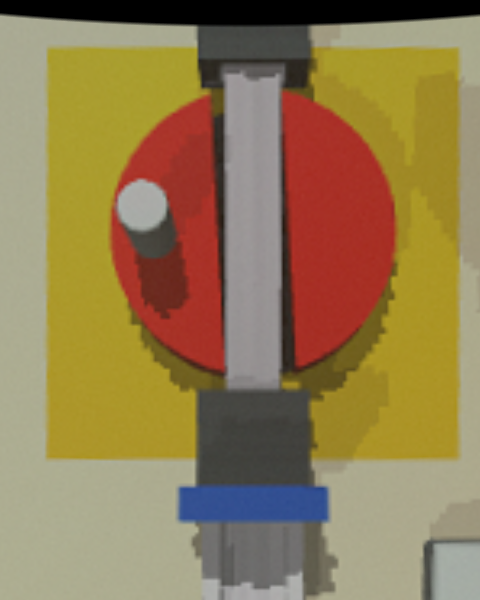

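The bar passes through the slot into the keeper, with the tab on the guide. The slot edges (283,92)→(295,372) give about -0.045 rad, and the arm is clear.

```bash
python3 -c "
from plant import ticket
print(ticket.close_job())"
```

```text
the job is handed in; nothing more can be done
None
```

The supply is locked off: the slot is within about 0.05 rad of line, the bar is through it with its tab hard against the guide, and the arm is clear; I handed the job in at about 12 s, but the hand-in returned no verdict.

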